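# Hold a footstool leg home in the corner of its frame

### The job

Pick up the loose leg that stands on the bench beside the upturned footstool frame and stand it, upright, in the frame's one empty corner with its planed-off edge facing into the frame, like the legs already fitted. Then press it home with one firm diagonal push, tight against both rails and down on the bench, and finish while still holding it pressed there, so that it can be screwed through the rails. Leave the springs and the hammer where they are.

Things in the scene. Friction and masses are not known exactly. Their poses are not given: they have to be found in the camera images.
- frame: Upturned footstool frame of light wood, held fast by two holdfasts (146 mm high) on its far and left rails. Inside 360 (x) by 320 mm (y). Three inside corners have a leg 143 mm high and a brace; the one near the robot, on the right, is empty. Origin: that corner's inner vertex on the bench; x runs along the side rail, away from the robot, y along the near rail, to the left; z up.
- near_rail: The frame's rail nearest the robot, part of the frame and fixed; origin and axes as the frame's. 26 mm thick, 75 mm high: fills x -26 to 0, z 0 to 75 mm; its inner face is the plane x = 0. The inside of the frame is at x > 0, y > 0.
- side_rail: The frame's rail on the right, part of the frame and fixed; origin and axes as the frame's. 26 mm thick, 75 mm high: fills y -26 to 0, z 0 to 75 mm; its inner face is the plane y = 0. The far and left rails are alike.
- bench: The bench, covered with red-brown lino. Its smooth top is the work surface, z = 0.
- leg: The loose leg of smooth planed wood, standing upright on the bench to the right of the frame: a straight bar 45 x 45 mm, 140 mm high, plus a 3 mm glide 20 mm across on top; about 0.20 kg. Its four faces are square to its x and y axes; the long edge at +x +y is planed off at 45 degrees by 12 mm over the whole length. Origin: centre of its lower end; z up.
- leg_mid (a point): Centre of the leg, half-way up (70 mm above its lower end), axes as the leg's. Standing rightly in the corner, the leg has its axes parallel to the frame's and its centre line 22.5 mm from the inner face of each rail. The leg stands higher than the rails, so that two opposite faces can be gripped above them.
- leg_end (a point): Centre of the leg's lower end, the one that stands on the bench; axes as the leg's. A push of about 10 N towards each rail and 10 N down holds the leg firmly home; as it is held above the rails, a much harder sideways push would tip its lower end out of the corner.
- leg_bevel (a point): Middle of the planed-off flat of the leg, at x = +16.5, y = +16.5 mm from the leg's axis, half-way up.
- spring_a_mid (a point): Centre of a loose coil spring of dark steel wire, 92 mm across, 120 mm high, standing on the bench to the right of the frame, farther out than the leg. To be left alone.
- spring_b_mid (a point): Centre of a like coil spring standing inside the frame, some 0.2 m from the empty corner. To be left alone.
- hammer_mid (a point): Middle of the handle of a tack hammer lying on the bench on the far right, 250 mm long, 130 mm wide over the head, 20 mm high. To be left alone.
Mind the look-alikes: they are no part of the job. Leave any orange or white look-alike of the leg alone.

How it is judged:
On the way, in this order (a step that is already met when the one before it is completed fails the run):
1. the leg is lifted above the height of the rails (height (world z) of leg_end above 0.075 m), for 0.1 s.
2. the leg stands on the bench in the empty corner (height (world z) of leg_end below 0.006 m and horizontal distance between leg_end and frame below 0.08 m and x of leg_end in the frame of frame above 0.01 m and y of leg_end in the frame of frame above 0.01 m), for 0.1 s.
At the end, for the whole second after the job is handed in: The leg stands in the empty corner, touching both rails to within 3.5 mm at its lower end and half-way up, within 3 mm of the bench and 0.05 rad of upright, flat inwards; the fingers still press it at rest with over 1.5 N on each rail and over 5 N on the bench (its weight: about 2 N) (x of each of leg_mid, leg_end in the frame of frame below 0.026 m and y of each of leg_mid, leg_end in the frame of frame below 0.026 m and x of leg_end in the frame of frame above 0.018 m and y of leg_end in the frame of frame above 0.018 m and x of leg_bevel in the frame of frame above 0.033 m and y of leg_bevel in the frame of frame above 0.033 m and height (world z) of leg_end below 0.003 m and angle between leg_mid's own z axis and vertical below 0.05 rad and contact force between leg and near_rail above 1.5 N and contact force between leg and side_rail above 1.5 N and contact force between leg and bench above 5 N and contact force between leg and the fingers above 2 N and linear speed of leg below 0.01 m/s); the arm keeps its last pose, push and grip.
It fails at once if one of the coil springs was pushed more than 30 mm away (distance of spring_a_mid from where it was at the start of the episode above 0.03 m).
It fails at once if one of the coil springs was pushed more than 30 mm away (distance of spring_b_mid from where it was at the start of the episode above 0.03 m).
It fails at once if the tack hammer was pushed more than 30 mm away (distance of hammer_mid from where it was at the start of the episode above 0.03 m).
It also fails if it takes over 38 s, if anything falls off the work surface, if the arm or the gripper's body presses on something with over 40 N, if the wrist force passes 120 N, or if a joint passes its speed limit or range.

### The arm

A 6-joint arm with a two-finger parallel gripper is mounted at the origin on the work surface. World frame = base frame: x ahead of the robot, y to its left, z up, the work surface at z = 0. Lengths are in m, angles in rad, forces in N, time in s.
With the tool pointing down it reaches from about 0.375 to 0.75 m from the base axis. Payload 9 kg.
Tool frame: the origin (TCP) lies midway between the tips of the shut fingers; the grasp point (between the pads) lies 19 mm behind it; z points along the fingers, x is the direction in which the jaws open and shut, and the axes are right-handed (so a half turn about z gives the same grasp; the last joint's range is limited). The gripper opens to 85 mm and grips with 20 to 120 N. Pads are 22 mm wide; open, the fingers measure 114 mm over their backs; the gripper's body (76 mm by 85 mm) begins 54 mm behind the grasp point. The pads swing forward as they close: fully open they stand 13 mm farther back than shut.
Start: joints at [-1.359, 0.104, 0.097, 1.564, 0, 1.353], TCP at [0.25, -0.545, 0.231] pointing down, gripper open.
Joint ranges: [-2.99, 2.99], [-0.84, 1.86], [-1.1, 1.16], [-1.84, 2.11], [-1.51, 1.56], [-3.14, 3.14]. Speed limits (rad/s): [2.22, 2.22, 2.57, 3.14, 3.14, 3.14].

### API

Orientations are given as a 3x3 rotation matrix whose columns are the frame's x, y, z axes.
In Python, from bench import robot gives the robot as it stands. The module is installed in compiled form; this text tells all that it offers.
- The arm moves only by the shell command python3 -m crank 'ROWS' [FORCE]. ROWS is JSON, a list of rows, each a list of 7 numbers: the shift along the world's x, y, z in m, then the turn, a rotation vector about the world's x, y, z in degrees, then the gripper command: -1 is fully open, 1 is shut, values between are in proportion. A call has 1 to 20 rows; each row is the pose to reach, as a shift and turn from the pose measured when the call began; what a row does not reach only later rows make up. A row lasts 1/12 s, in which the tool goes at most 41.7 mm and 7.16 degrees, less where a joint would pass 70% of its speed; a pose out of reach is approached as far as the arm can. A call with a gripper value outside its range is refused whole. The fingers move at their own pace and stop on an object; FORCE is the grip in N (left out, the last holds). Time passes only in rows, so rows that repeat a pose let the fingers close. It gives the time, the measured TCP pose, the force and the opening at its end, in the units of the state.
- robot.get_obs(): the state, without advancing time (a new reading comes with each control period).
- robot.get_image(name): name is "scene" or "top" or "wrist"; returns a dict with "pixels" (420x560x3 uint8, blue, green, red), "z_map" (420x560 float32, m along the optical axis (not along the pixel's ray), 0 where there is no reading), "fx", "fy", "cx", "cy" (pixels), "D" ([k1, k2, p1, p2, k3] as OpenCV has them; the pictures are not rectified), "position" and "orientation" of the camera in the world; the wrist camera has in their place "hand_eye" (4x4, takes a point from camera to tool coordinates, whose origin is the TCP and whose axes are the tool frame's). Camera axes: x right, y down, z forward; pixel columns grow to the right and rows downward; lengths in m; the calibration is good to about 2 mm. A picture is of the moment at which its call begins: read the wrist's pose just before it.
- robot.finish_job(): hands the job in, once; it reports no verdict.
The state is a dict: "time": time; "qpos": joint angles; "qvel": joint speeds; "joint_torque": joint torques, N m; "tool_pos": TCP position; "ee_rot": TCP orientation; "ft_force": force on the tool from outside, world axes, zero at the start; "ft_torque": the same for the moment, N m; "finger_gap": finger opening in m.
Only numpy, scipy, OpenCV 4.12 (cv2) and the standard library are available. Lean on these libraries where they do the work, as an engineer would, in place of code of your own. Each camera call takes 0.05 s, during which the arm holds its last target. There are 200 camera calls.

## Working session

There is one attempt and no reset: what is moved stays moved. The work goes in short steps, Python scripts to look and compute and a shell command to move; the robot and the scene stay as the last step left them, time stands still between calls to the robot, and variables do not carry over. Pictures are saved under pics/ and viewed, about 8 in all and at most 12, crops included, and the job is handed in when it is done.

```bash
mkdir -p pics; cat > h.py <<'E'
import numpy as np, cv2
from bench import robot
def snap(n,f):
    o=robot.get_obs(); im=robot.get_image(n)
    cv2.imwrite(f'pics/{f}.png',im['pixels']); 
    if n=='wrist':
        T=np.eye(4);T[:3,:3]=o['ee_rot'];T[:3,3]=o['tool_pos'];T=T@np.array(im['hand_eye']);R,p=T[:3,:3],T[:3,3]
    else: R,p=np.array(im['orientation']),np.array(im['position'])
    np.savez(f'pics/{f}.npz',px=im['pixels'],z=im['z_map'],K=np.array([[im['fx'],0,im['cx']],[0,im['fy'],im['cy']],[0,0,1]]),D=np.array(im['D'],float),R=R,p=p)
def load(f): return np.load(f'pics/{f}.npz')
def rays(d,uv):
    n=cv2.undistortPoints(np.array(uv,float).reshape(-1,1,2),d['K'],d['D']).reshape(-1,2)
    return np.c_[n,np.ones(len(n))]@d['R'].T
def plane(d,uv,h):
    r=rays(d,uv); return d['p']+r*((h-d['p'][2])/r[:,2])[:,None]
def depth(d,uv):
    r=rays(d,uv); z=np.array([d['z'][int(v),int(u)] for u,v in uv]); return d['p']+r*z[:,None]
E
python3 - <<'E'
from h import *
for n in ('scene','top','wrist'): snap(n,n+'0')
for n in ('scene','top','wrist'): print(n,load(n+'0')['p'].round(3),load(n+'0')['R'].round(2).tolist())
o=robot.get_obs();print(o['time'],o['ee_rot'],o['ft_force'])
E
```

```text
scene [ 1.214 -0.257  1.015] [[0.19, 0.8, -0.57], [0.98, -0.15, 0.12], [0.01, -0.58, -0.82]]
top [ 0.403 -0.126  1.012] [[0.02, -0.99, 0.17], [-1.0, -0.02, 0.0], [-0.0, -0.17, -0.99]]
wrist [ 0.321 -0.513  0.374] [[0.42, -0.86, -0.28], [-0.91, -0.4, -0.13], [-0.0, 0.31, -0.95]]
0.15 [[ 4.16691466e-01 -9.09047949e-01 -2.18407960e-04]
 [-9.09047410e-01 -4.16691463e-01  1.01522596e-03]
 [-1.01389781e-03 -2.24492802e-04 -9.99999461e-01]] [-0.46009205 -0.07947938 -0.40561937]
```

View pics/top0.png

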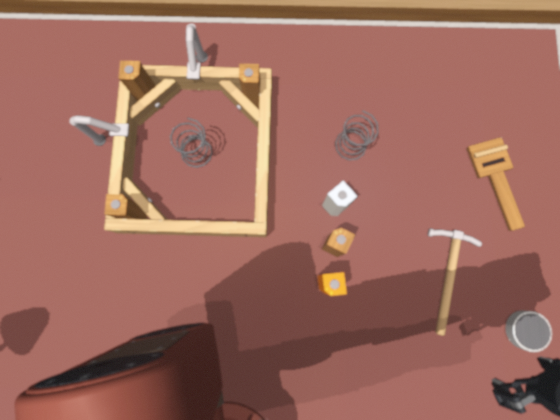

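View pics/scene0.png

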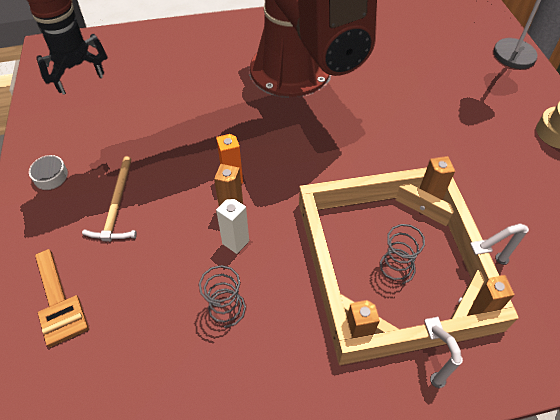

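View pics/wrist0.png

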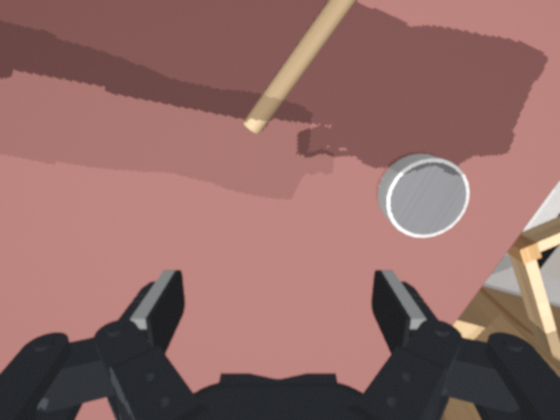

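Top view: the wood leg is at about (341,240), between the white (341,197) and orange (334,285) look-alikes. The empty corner is at about (258,222). Next I'll measure both and enlarge the leg and corner.

```bash
python3 - <<'E'
from h import *
d=load('top0'); s=load('scene0')
print('leg top glide',plane(d,[(341,240),(341,196),(334,285)],.143).round(4))
print('corner',plane(d,[(258,222),(262,75),(118,222)],.075).round(4))
print('spring a',plane(d,[(360,130),(352,142)],.12).round(3))
a=cv2.resize(d['px'][215:315,290:390],(400,400),interpolation=cv2.INTER_CUBIC)
b=cv2.resize(d['px'][180:250,220:290],(400,400),interpolation=cv2.INTER_CUBIC)
cv2.imwrite('pics/c1.png',np.hstack([a,b]))
E
```

```text
leg top glide [[ 0.4897 -0.2464  0.143 ]
 [ 0.5854 -0.2466  0.143 ]
 [ 0.3951 -0.2316  0.143 ]]
corner [[ 0.534  -0.0639  0.075 ]
 [ 0.8998 -0.0618  0.075 ]
 [ 0.5268  0.2598  0.075 ]]
spring a [[ 0.745 -0.294  0.12 ]
 [ 0.716 -0.275  0.12 ]]
```

View pics/c1.png

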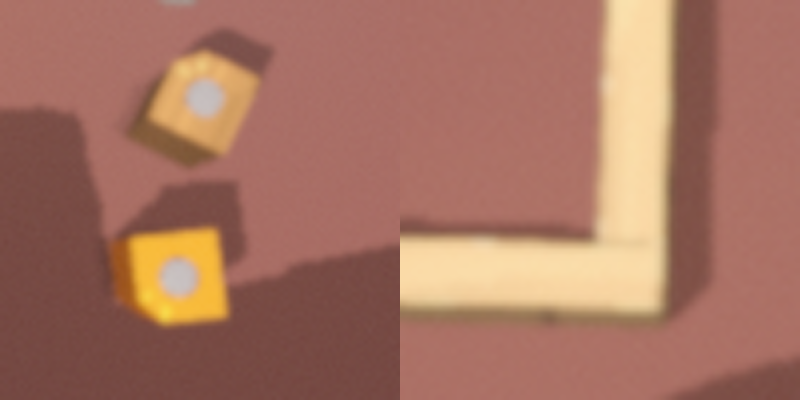

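The leg's bevel already points roughly into the frame: leg yaw is about -25°. I'll grip across its y faces (jaw axis about 65°) and move above it first.

```bash
R='[0.24,0.299,0.03,0,0,130,-1]'; python3 -m crank '[[0.24,0.299,0.03,0,0,130,-1],[0.24,0.299,0.03,0,0,130,-1],[0.24,0.299,0.03,0,0,130,-1],[0.24,0.299,0.03,0,0,130,-1],[0.24,0.299,0.03,0,0,130,-1],[0.24,0.299,0.03,0,0,130,-1],[0.24,0.299,0.03,0,0,130,-1],[0.24,0.299,0.03,0,0,130,-1],[0.24,0.299,0.03,0,0,130,-1],[0.24,0.299,0.03,0,0,130,-1],[0.24,0.299,0.03,0,0,130,-1],[0.24,0.299,0.03,0,0,130,-1],[0.24,0.299,0.03,0,0,130,-1],[0.24,0.299,0.03,0,0,130,-1],[0.24,0.299,0.03,0,0,130,-1],[0.24,0.299,0.03,0,0,130,-1],[0.24,0.299,0.03,0,0,130,-1],[0.24,0.299,0.03,0,0,130,-1],[0.24,0.299,0.03,0,0,130,-1],[0.24,0.299,0.03,0,0,130,-1]]'
python3 - <<'E'
from h import *
snap('wrist','wrist1')
o=robot.get_obs();print(o['tool_pos'],np.degrees(np.arctan2(o['ee_rot'][1][0],o['ee_rot'][0][0])),o['qpos'],load('wrist1')['p'])
E
```

```text
time: 1.82
tool_pos: [0.4899, -0.2461, 0.2605]
ee_rot: [[0.43, 0.903, -0.001], [0.903, -0.43, -0.001], [-0.001, -0.001, -1.0]]
ft_force: [-0.0, 0.1, 0.7]
finger_gap: 0.0854
[ 0.48990252 -0.24610348  0.26053201] 64.4098455446515 [-7.03631034e-01 -4.47563821e-02 -1.12285990e-03  1.61473997e+00
 -9.59701224e-04 -2.56998202e-01] [ 0.41798768 -0.21221399  0.40408815]
```

View pics/wrist1.png

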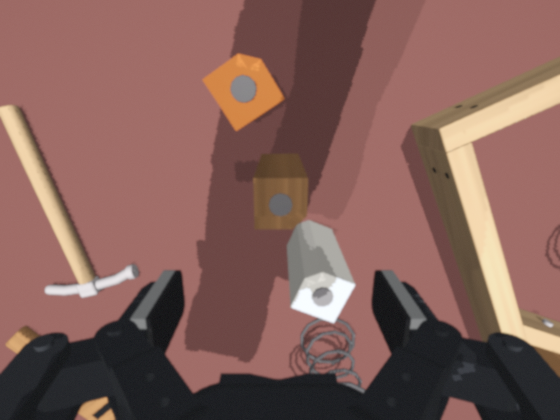

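The leg is at (280,203) and square to the image, so the jaw yaw is good. White is at (322,297) and orange at (244,90). The frame corner is at (440,150).

```bash
python3 - <<'E'
from h import *
d=load('wrist1')
cv2.imwrite('pics/c2.png',np.hstack([cv2.resize(d['px'][140:240,230:330],(400,400),interpolation=cv2.INTER_CUBIC),cv2.resize(d['px'][100:200,400:500],(400,400),interpolation=cv2.INTER_CUBIC)]))
# leg top mask by depth
v,u=np.mgrid[130:240,230:330]; P=depth(d,list(zip(u.ravel(),v.ravel())))
m=((P[:,2]>.13)&(P[:,2]<.15)).reshape(u.shape)
k=P[m.ravel()]; print(m.sum(),k.mean(0).round(4))
r=cv2.minAreaRect(k[:,:2].astype(np.float32)*1000);print(r)
print('glide',plane(d,[(280.5,205)],.143))
E
```

```text
2788 [ 0.4889 -0.2449  0.1412]
((471.1561279296875, -239.14723205566406), (51.09872055053711, 89.01321411132812), 73.47415161132812)
glide [[ 0.49180793 -0.24493749  0.143     ]]
```

View pics/c2.png

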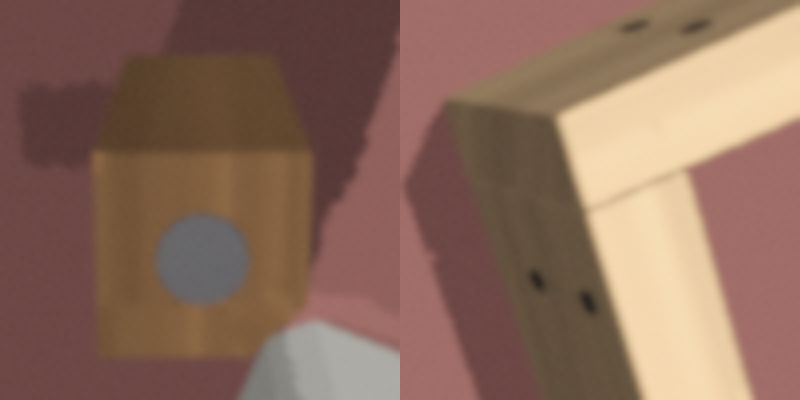

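```bash
python3 - <<'E'
from h import *
d=load('wrist1')
c=plane(d,[(230+x/4,140+y/4) for x,y in [(93,150),(312,150),(98,357),(202,259)]],.14)
print(c.round(4)); e=c[1]-c[0]; f=c[2]-c[0]
print('lens',np.linalg.norm(e),np.linalg.norm(f),'ang y',np.degrees(np.arctan2(e[1],e[0])),'ang x',np.degrees(np.arctan2(f[1],f[0])),'centre',((c[1]+c[2])/2).round(4))
# frame: edge points via brightness edges near inner edges, top view and wrist; use hand lines
for n,p in (('wrist1',[(400+288/4,100+170/4)]),('top0',[(220+197*70/400,180+240*70/400)])):
    print(n,plane(load(n),p,.075).round(4))
t=load('top0'); g=cv2.cvtColor(t['px'],cv2.COLOR_BGR2HSV)
S=(t['px'][:,:,1].astype(int)>150)
def inner_x(v): # side rail inner: scan from inside right
    return next(u for u in range(240,275) if S[v,u])
def inner_y(u): return next(v for v in range(205,240) if S[v,u])
A=plane(t,[(inner_x(v)-.5,v) for v in range(125,212,4)],.075); B=plane(t,[(u,inner_y(u)-.5) for u in range(170,252,4)],.075)
pa=np.polyfit(A[:,0],A[:,1],1);pb=np.polyfit(B[:,1],B[:,0],1)
print('side yaw',np.degrees(np.arctan(pa[0])),'near yaw',-np.degrees(np.arctan(pb[0])))
x=(pb[0]*pa[1]+pb[1])/(1-pa[0]*pb[0]);print('corner',x,np.polyval(pa,x),np.std(A[:,1]-np.polyval(pa,A[:,0])),np.std(B[:,0]-np.polyval(pb,B[:,1])))
E
```

```text
[[ 0.4615 -0.2555  0.14  ]
 [ 0.4809 -0.2147  0.14  ]
 [ 0.5029 -0.2751  0.14  ]
 [ 0.4925 -0.2452  0.14  ]]
lens 0.04514492725160116 0.04575687965732933 ang y 64.5664142929885 ang x -25.405649322789223 centre [ 0.4919 -0.2449  0.14  ]
wrist1 [[ 0.534  -0.0532  0.075 ]]
top0 [[ 0.5338 -0.0558  0.075 ]]
side yaw -0.18781461748306044 near yaw 0.05107018599562592
corner 0.5339901599140174 -0.05393192399824139 0.0006747631262643695 0.0006745689243607907
```

```bash
python3 -m crank '[[0.002,0.001,-0.08,0,0,0,-1],[0.002,0.001,-0.08,0,0,0,-1],[0.002,0.001,-0.12,0,0,0,-1],[0.002,0.001,-0.15,0,0,0,-1],[0.002,0.001,-0.175,0,0,0,-1],[0.002,0.001,-0.175,0,0,0,-1],[0.002,0.001,-0.175,0,0,0,-1],[0.002,0.001,-0.175,0,0,0,1],[0.002,0.001,-0.175,0,0,0,1],[0.002,0.001,-0.175,0,0,0,1],[0.002,0.001,-0.175,0,0,0,1],[0.002,0.001,-0.175,0,0,0,1],[0.002,0.001,-0.175,0,0,0,1],[0.002,0.001,-0.175,0,0,0,1],[0.002,0.001,-0.175,0,0,0,1],[0.002,0.001,-0.175,0,0,0,1]]' 80
```

```text
time: 3.2
tool_pos: [0.493, -0.2459, 0.0876]
ee_rot: [[0.432, 0.902, 0.002], [0.902, -0.432, -0.002], [-0.001, 0.003, -1.0]]
ft_force: [0.3, 0.9, 5.0]
finger_gap: 0.0443
```

```bash
python3 -m crank '[[0,0,0.03,0,0,0,1],[0,0,0.06,0,0,0,1],[0,0,0.09,0,0,0,1],[0,0,0.12,0,0,0,1],[0,0,0.12,0,0,0,1],[0,0.03,0.12,0,0,5,1],[0.01,0.06,0.12,0,0,10,1],[0.03,0.09,0.12,0,0,15,1],[0.045,0.12,0.12,0,0,20,1],[0.06,0.15,0.12,0,0,25.5,1],[0.07,0.18,0.12,0,0,25.5,1],[0.075,0.21,0.12,0,0,25.5,1],[0.075,0.227,0.12,0,0,25.5,1],[0.075,0.227,0.12,0,0,25.5,1],[0.075,0.227,0.12,0,0,25.5,1],[0.075,0.227,0.12,0,0,25.5,1]]'
python3 - <<'E'
from h import *
snap('wrist','wrist2');snap('scene','scene2')
a=load('wrist2')['px'];b=load('scene2')['px'];cv2.imwrite('pics/c3.png',np.hstack([cv2.resize(a,(400,300)),cv2.resize(b[140:380,260:560],(400,300))]))
o=robot.get_obs();print(o['ee_rot'])
E
```

```text
time: 4.53
tool_pos: [0.568, -0.0193, 0.2076]
ee_rot: [[0.002, 1.0, 0.003], [1.0, -0.002, -0.002], [-0.002, 0.003, -1.0]]
ft_force: [-0.0, -0.8, -1.4]
finger_gap: 0.0445
[[ 0.00308888  0.99999178  0.0026272 ]
 [ 0.9999938  -0.00308441 -0.00170181]
 [-0.00169369  0.00263244 -0.9999951 ]]
```

View pics/c3.png

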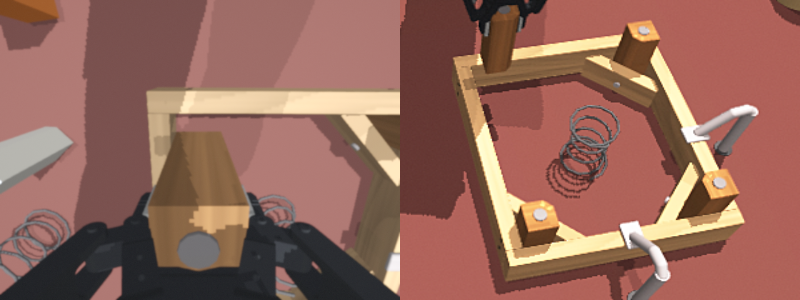

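The leg is held over the corner, bevel inwards. I'll check its tilt and the rail clearance in this same view.

```bash
python3 - <<'E'
from h import *
d=load('wrist2')
def pts(u0,u1,v0,v1):
    v,u=np.mgrid[v0:v1,u0:u1]; return depth(d,list(zip(u.ravel(),v.ravel())))
P=pts(255,310,195,275); c=np.median(P,0); _,s,V=np.linalg.svd(P-P.mean(0)); n=V[2]*-np.sign(V[2][0]); print('face -x normal',n.round(4),'at',c.round(4),s[2]/len(P)**.5, P[:,2].min(),P[:,2].max())
Q=pts(230,360,170,300); k=Q[(Q[:,0]>c[0]-.004)&(Q[:,0]<c[0]+.004)&(Q[:,2]>.09)]
for lo,hi in((.125,.14),(.16,.18)):
    q=k[(k[:,2]>lo)&(k[:,2]<hi)];print(lo,q[:,1].min(),q[:,1].max(),q[:,0].mean())
print('zmin',k[:,2].min())
# rails tops
R=pts(180,420,110,190);r=R[(abs(R[:,2]-.075)<.004)&(R[:,1]>.03)];print('near rail top x',np.percentile(r[:,0],[2,98]))
R=pts(200,245,160,230);r=R[(abs(R[:,2]-.075)<.004)];print('side rail top y',np.percentile(r[:,1],[2,98]) if len(r) else None)
E
```

```text
face -x normal [-9.99e-01 -3.00e-04 -4.43e-02] at [ 0.5437 -0.0175  0.217 ] 0.0037094380459598507 0.14963960034593732 0.3509540493203184
0.125 -0.04185212401100179 0.0029976331681935142 0.5438027864629554
0.16 -0.04200189153181 0.0029928437069864887 0.543737718500158
zmin 0.11958877144580163
near rail top x [0.50779279 0.53252771]
side rail top y [-0.07959161 -0.05454124]
```

```bash
python3 -m crank '[[0,0,-0.03,0,0,0,1],[0,0,-0.06,0,0,0,1],[0,0,-0.09,0,0,0,1],[0,0,-0.105,0,0,0,1],[0,0,-0.113,0,0,0,1],[0,0,-0.117,0,0,0,1],[0,0,-0.119,0,0,0,1],[0,0,-0.119,0,0,0,1],[0,0,-0.119,0,0,0,1],[0,0,-0.119,0,0,0,1]]'
```

```text
time: 5.47
tool_pos: [0.5688, -0.0201, 0.09]
ee_rot: [[0.003, 1.0, 0.005], [1.0, -0.003, -0.002], [-0.002, 0.005, -1.0]]
ft_force: [-0.3, -0.7, -1.8]
finger_gap: 0.0446
```

```bash
python3 -m crank '[[0,0,-0.002,0,0,0,1],[-0.003,-0.003,-0.003,0,0,0,1],[-0.006,-0.007,-0.003,0,0,0,1],[-0.008,-0.01,-0.003,0,0,0,1],[-0.010,-0.012,-0.003,0,0,0,1],[-0.010,-0.012,-0.003,0,0,0,1],[-0.010,-0.012,-0.003,0,0,0,1],[-0.010,-0.012,-0.003,0,0,0,1]]'
```

```text
time: 6.13
tool_pos: [0.5593, -0.0316, 0.0878]
ee_rot: [[0.003, 1.0, 0.007], [1.0, -0.003, -0.001], [-0.001, 0.007, -1.0]]
ft_force: [2.9, 5.9, 4.2]
finger_gap: 0.0441
```

```bash
python3 -m crank '[[-0.001,-0.001,-0.001,0,0.3,0,1],[-0.002,-0.001,-0.002,0,0.5,0,1],[-0.002,-0.001,-0.002,0,0.5,0,1],[-0.002,-0.001,-0.002,0,0.5,0,1],[-0.002,-0.001,-0.002,0,0.5,0,1],[-0.002,-0.001,-0.002,0,0.5,0,1]]'
```

```text
time: 6.63
tool_pos: [0.5592, -0.0317, 0.0877]
ee_rot: [[0.002, 1.0, 0.003], [1.0, -0.002, 0.002], [0.002, 0.003, -1.0]]
ft_force: [5.2, 8.2, 8.0]
finger_gap: 0.0443
```

```bash
python3 -m crank '[[-0.003,-0.001,-0.003,-0.1,0.2,0,1],[-0.0035,-0.0013,-0.003,-0.1,0.2,0,1],[-0.0035,-0.0013,-0.003,-0.1,0.2,0,1],[-0.0035,-0.0013,-0.003,-0.1,0.2,0,1],[-0.0035,-0.0013,-0.003,-0.1,0.2,0,1],[-0.0035,-0.0013,-0.003,-0.1,0.2,0,1],[-0.0035,-0.0013,-0.003,-0.1,0.2,0,1],[-0.0035,-0.0013,-0.003,-0.1,0.2,0,1]]'
python3 - <<'E'
from h import *
snap('wrist','wrist3');snap('scene','scene3')
a=load('wrist3')['px'];b=load('scene3')['px'];cv2.imwrite('pics/c4.png',np.hstack([cv2.resize(a,(400,300)),cv2.resize(b[140:260,260:410],(400,320))[:300]]))
d=load('wrist3')
v,u=np.mgrid[130:410,180:400]; P=depth(d,list(zip(u.ravel(),v.ravel())))
f=P[(P[:,2]>.08)&(P[:,2]<.137)&(P[:,0]<.55)&(P[:,0]>.50)]
for lo,hi in((.08,.1),(.1,.12),(.12,.137)):
    q=f[(f[:,2]>lo)&(f[:,2]<hi)];q=q[(q[:,1]>-.06)&(q[:,1]<0)]
    if len(q):print(lo,len(q),'x',np.median(q[:,0]),'y',np.percentile(q[:,1],[1,99]))
t=P[(P[:,2]>.137)&(P[:,2]<.146)];print('top z',np.median(t[:,2]))
o=robot.get_obs();print(o['tool_pos'],o['ee_rot'][:,2],o['ft_force'],o['ft_torque'],abs(o['qvel']).max())
E
```

```text
time: 7.3
tool_pos: [0.5587, -0.0317, 0.0878]
ee_rot: [[0.001, 1.0, 0.007], [1.0, -0.001, 0.003], [0.003, 0.007, -1.0]]
ft_force: [6.8, 11.9, 12.8]
finger_gap: 0.0442
0.08 1549 x 0.5344825352195576 y [-0.05405224 -0.00940597]
0.1 2382 x 0.5343176707528339 y [-0.05544004 -0.00358462]
0.12 3453 x 0.5342036984053651 y [-0.05948662 -0.00162651]
top z 0.14124701207061063
[ 0.55871461 -0.03168822  0.08773732] [ 0.00713508  0.002543   -0.99997131] [ 7.37648033 11.90258412 13.26964426] [ 2.52785562 -1.60424118 -0.08478115] 0.002239675886008886
```

View pics/c4.png

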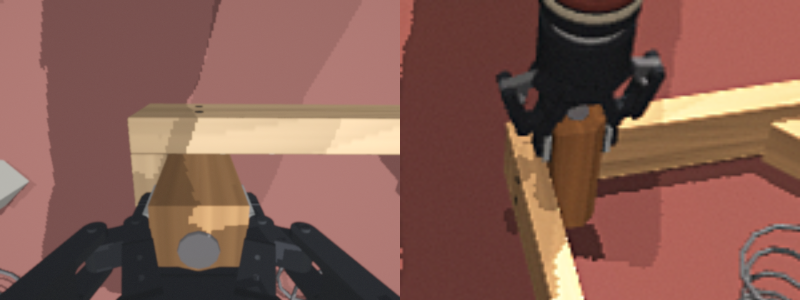

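The leg is seated: its face is at x≈0.534, y spans -0.054 to about -0.009, and it's down on the bench. I'll add a little x push and correct the slight tilt.

```bash
python3 -m crank '[[-0.004,-0.0013,-0.0028,-0.3,0.7,0,1],[-0.0042,-0.0013,-0.0028,-0.3,0.7,0,1],[-0.0042,-0.0013,-0.0028,-0.3,0.7,0,1],[-0.0042,-0.0013,-0.0028,-0.3,0.7,0,1],[-0.0042,-0.0013,-0.0028,-0.3,0.7,0,1],[-0.0042,-0.0013,-0.0028,-0.3,0.7,0,1],[-0.0042,-0.0013,-0.0028,-0.3,0.7,0,1],[-0.0042,-0.0013,-0.0028,-0.3,0.7,0,1],[-0.0042,-0.0013,-0.0028,-0.3,0.7,0,1],[-0.0042,-0.0013,-0.0028,-0.3,0.7,0,1]]'
```

```text
time: 8.23
tool_pos: [0.5574, -0.0316, 0.0877]
ee_rot: [[-0.001, 1.0, 0.002], [1.0, 0.001, 0.0], [0.0, 0.002, -1.0]]
ft_force: [7.6, 11.5, 11.8]
finger_gap: 0.0442
```

The TCP went 1.3 mm further in x, so I'll check whether the leg moved with it or slipped in the pads.

```bash
cat > chk.py <<'E'
from h import *
import sys
snap('wrist',sys.argv[1]);d=load(sys.argv[1])
v,u=np.mgrid[130:410,180:400]; P=depth(d,list(zip(u.ravel(),v.ravel())))
f=P[(P[:,2]>.08)&(P[:,2]<.137)&(P[:,0]<.55)&(P[:,0]>.50)&(P[:,1]>-.045)&(P[:,1]<-.02)]
for lo,hi in((.08,.1),(.1,.12),(.12,.137)):
    q=f[(f[:,2]>lo)&(f[:,2]<hi)];print(lo,len(q),'x',np.median(q[:,0]))
v,u=np.mgrid[130:260,180:560]; P=depth(d,list(zip(u.ravel(),v.ravel())))
r=P[(abs(P[:,2]-.075)<.003)&(P[:,1]>.0)&(P[:,1]<.1)];print('rail top x',np.percentile(r[:,0],[2,99]))
o=robot.get_obs();print(o['tool_pos'],o['ft_force'],o['ft_torque'],o['finger_gap'])
E
python3 chk.py w4
```

```text
0.08 850 x 0.5332050329649674
0.1 1280 x 0.5330939382987477
0.12 1668 x 0.5330299237547799
rail top x [0.50734307 0.53263305]
[ 0.55738423 -0.03160915  0.08765814] [ 7.35061423 11.84408974 11.88343305] [ 2.65086145 -1.70267798 -0.10544272] 0.04439331204979196
```

The leg moved with the tool, so friction had been carrying the x push. I'll push further in x until it stops against the rail.

```bash
python3 -m crank '[[-0.0045,-0.001,-0.0026,0,0.2,0,1],[-0.005,-0.001,-0.0026,-0.1,0.3,0,1],[-0.005,-0.001,-0.0026,-0.1,0.3,0,1],[-0.005,-0.001,-0.0026,-0.1,0.3,0,1],[-0.005,-0.001,-0.0026,-0.1,0.3,0,1],[-0.005,-0.001,-0.0026,-0.1,0.3,0,1],[-0.005,-0.001,-0.0026,-0.1,0.3,0,1],[-0.005,-0.001,-0.0026,-0.1,0.3,0,1],[-0.005,-0.001,-0.0026,-0.1,0.3,0,1],[-0.005,-0.001,-0.0026,-0.1,0.3,0,1]]'; python3 chk.py w5
```

```text
time: 9.12
tool_pos: [0.5567, -0.0317, 0.0879]
ee_rot: [[-0.001, 1.0, 0.008], [1.0, 0.001, 0.001], [0.001, 0.008, -1.0]]
ft_force: [15.7, 10.1, 6.0]
finger_gap: 0.0441
0.08 844 x 0.5326799848787652
0.1 1253 x 0.5324221947574512
0.12 1651 x 0.5321528537693111
rail top x [0.5073438 0.5326316]
[ 0.55673127 -0.03169301  0.08785651] [14.87931402 10.66995846  5.61590548] [ 2.44433742 -3.40834937 -0.3398911 ] 0.04418011523077403
```

Now it's home: x force jumped to 15 N and motion stopped. I'll ease x to about 11 N, press down more and straighten.

```bash
python3 -m crank '[[-0.0036,-0.001,-0.003,0,0.4,0,1],[-0.0035,-0.001,-0.004,-0.1,0.7,0,1],[-0.0035,-0.001,-0.004,-0.1,0.7,0,1],[-0.0035,-0.001,-0.004,-0.1,0.7,0,1],[-0.0035,-0.001,-0.004,-0.1,0.7,0,1],[-0.0035,-0.001,-0.004,-0.1,0.7,0,1],[-0.0035,-0.001,-0.004,-0.1,0.7,0,1],[-0.0035,-0.001,-0.004,-0.1,0.7,0,1],[-0.0035,-0.001,-0.004,-0.1,0.7,0,1],[-0.0035,-0.001,-0.004,-0.1,0.7,0,1]]'; python3 chk.py w6
```

```text
time: 10.0
tool_pos: [0.557, -0.0316, 0.0877]
ee_rot: [[-0.002, 1.0, 0.005], [1.0, 0.002, 0.002], [0.002, 0.005, -1.0]]
ft_force: [9.0, 11.2, 18.4]
finger_gap: 0.0443
0.08 851 x 0.532917129905996
0.1 1256 x 0.5326919911829698
0.12 1680 x 0.532550309578186
rail top x [0.50736888 0.53259726]
[ 0.55696099 -0.03163551  0.08772462] [ 8.17385509 11.80581154 16.83603872] [ 2.64275455 -1.70908154 -0.13822515] 0.04446653653413581
```

```bash
python3 -m crank '[[-0.004,-0.001,-0.0035,-0.1,0.4,0,1],[-0.0046,-0.001,-0.0035,-0.1,0.5,0,1],[-0.0046,-0.001,-0.0035,-0.1,0.5,0,1],[-0.0046,-0.001,-0.0035,-0.1,0.5,0,1],[-0.0046,-0.001,-0.0035,-0.1,0.5,0,1],[-0.0046,-0.001,-0.0035,-0.1,0.5,0,1],[-0.0046,-0.001,-0.0035,-0.1,0.5,0,1],[-0.0046,-0.001,-0.0035,-0.1,0.5,0,1],[-0.0046,-0.001,-0.0035,-0.1,0.5,0,1],[-0.0046,-0.001,-0.0035,-0.1,0.5,0,1]]'; python3 chk.py w7
```

```text
time: 10.88
tool_pos: [0.5569, -0.0317, 0.0878]
ee_rot: [[-0.003, 1.0, 0.007], [1.0, 0.003, 0.002], [0.002, 0.007, -1.0]]
ft_force: [13.3, 11.3, 10.9]
finger_gap: 0.0441
0.08 841 x 0.5328082607741293
0.1 1268 x 0.5325833260535286
0.12 1658 x 0.5323688201330146
rail top x [0.50730225 0.53262922]
[ 0.55689843 -0.03168182  0.0877918 ] [13.73535461 12.43976698 11.27147539] [ 2.46017784 -2.90091049 -0.403548  ] 0.044209359009802135
```

```bash
python3 -m crank '[[-0.0045,-0.001,-0.004,-0.1,0.4,0,1],[-0.0046,-0.001,-0.0043,-0.1,0.4,0,1],[-0.0046,-0.001,-0.0043,-0.1,0.4,0,1],[-0.0046,-0.001,-0.0043,-0.1,0.4,0,1],[-0.0046,-0.001,-0.0043,-0.1,0.4,0,1],[-0.0046,-0.001,-0.0043,-0.1,0.4,0,1],[-0.0046,-0.001,-0.0043,-0.1,0.4,0,1],[-0.0046,-0.001,-0.0043,-0.1,0.4,0,1],[-0.0046,-0.001,-0.0043,-0.1,0.4,0,1],[-0.0046,-0.001,-0.0043,-0.1,0.4,0,1]]'; python3 chk.py w8
```

```text
time: 11.77
tool_pos: [0.557, -0.0316, 0.0878]
ee_rot: [[-0.004, 1.0, 0.012], [1.0, 0.004, 0.003], [0.003, 0.012, -1.0]]
ft_force: [12.3, 12.8, 16.7]
finger_gap: 0.0441
0.08 860 x 0.5327780176932371
0.1 1281 x 0.532541059612767
0.12 1678 x 0.5323264606115852
rail top x [0.50731804 0.53263847]
[ 0.55697167 -0.03164569  0.08777439] [12.33830433 14.03435614 15.56528406] [ 2.63743913 -2.28116079 -0.54771342] 0.04437181056080727
```

```bash
python3 -c "
from h import *
o=robot.get_obs();print(o['ft_force'],abs(o['qvel']).max(),o['time']);print(robot.finish_job())"
```

```text
[12.33830433 14.03435614 15.56528406] 0.0023324905368436698 11.8167
the job is handed in; nothing more can be done
None
```

The loose wooden leg is standing in the frame's empty corner, planed-off edge facing in. I handed the job in at 11.8 s with the gripper still pressing it there; no verdict was reported.

- **Pushing home:** This took several small corrective pushes instead of one clean diagonal push. Friction first stopped the leg about 1.5 mm short of the near rail. I pushed harder in x until the force jumped to about 15 N and the leg stopped moving.
- **Final push:** The wrist reads about 12 N towards the near rail, 14 N towards the side rail and 16 N down, with the arm at rest. These are the total forces at the wrist. I couldn't measure the contact force on each rail or the bench separately, and friction takes up part of it.
- **Final position:** The leg face is within about 0.3 mm of the near rail's measured inner face. Tool height (87.8 mm) matches the height at which I gripped the leg standing on the bench, so it should be down. The side-rail contact rests on the force reading and one earlier depth check (leg edge at y = -0.054 m, in line with the rail).
- **Tilt:** The leg leans about 0.012 rad, so its lower end is roughly 0.8 mm off the near rail. That is within the 0.05 rad and 3.5 mm limits.
- **Other objects:** The arm's path stayed clear of the springs, hammer and look-alikes, but I didn't measure their positions again afterwards.

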